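# Drive a stuck T-nut out of a slotted rail with the scraper

### The job

A T-nut has lodged in the T-slot of the aluminium rail under the instrument shelf. Take the red-handled scraper from its grey block, put its tip into the slot between the black end plug and the nut, and push the nut along the slot and out of the open end so that it drops into the blue tray; then stand the scraper back in its block. Keep the fingers off the nut, do not bump the shelf, and leave the laser on it and the other loose things where they are.

Things in the scene. Friction and masses are not known exactly. Their poses are not given: they have to be found in the camera images.
- rail: Fixed aluminium rail, 56 wide (x) x 220 long (y) x 65 high; foot clamps reach x = +-42. Origin at the centre of its underside, y along the slot towards the OPEN end (y = +110). T-slot in its top on x = 0: floor z = 45, undercut 30 wide from z = 45 to 59, neck 18 wide from z = 59 to the top at 65 (mm). A black plug closes the slot from y = -110 to -94.
- slot_mouth (a point): Centre of the slot floor at the open end of the rail: 110 mm along rail +y, 45 mm above its underside.
- bridge: Fixed instrument shelf over the far (+x) side of the rail; origin and axes as the rail's. Dark plate 8 mm thick, underside at z = 175, x = +12 to +112, y = -120 to +120, on two upright posts at x = +70, y = +-85. An upright hand over the slot runs into the plate; lean it back towards the robot (-x) 20 to 50 degrees, fingers pointing down and forward (+x), to clear it.
- bridge_edge (a point): Middle of the lower front edge of the shelf plate (rail frame x = +12, y = 0, z = 175 mm).
- laser_module: Loose small brass-coloured laser on a black v-mount, 30 x 74 x 28 mm, standing on top of the shelf; origin at the centre of its underside. To be left alone.
- catch_tray: Fixed open blue tray, 100 x 100 x 30 high, walls 4 and floor about 4 thick, on the table just past the open end of the rail; origin at the centre of its underside, axes as the rail's, centre 163 mm along rail +y from the rail's origin.
- t_nut: Loose brass T-nut in the slot, about 90 g: base 26 wide (x) x 30 long (y) x 11 high, stem 14 wide rising to 17.5 mm. Origin at the centre of its underside, y along the slot towards the open end. Wider than the neck, so it cannot be lifted out; it slides with a push of a few newtons. Starts within 50 mm of the rail's middle, at least 29 mm clear of the plug.
- scraper: Loose scraper, about 100 g: steel shank 6 (x) x 8 (y) mm from z = 0 (tip) to 50, dark flange 30 (x) x 32 (y) to z = 55, red handle 20 (x) x 24 (y) to z = 115. Origin at the tip, z up along the handle. Starts upright in its block, flange resting on the block's top, shank in the well. With its y along the slot, its shank may lean up to 50 degrees in the neck towards rail -x.
- scraper_tip (a point): Centre of the scraper's tip (the body's origin).
- scraper_grip (a point): Middle of the scraper's handle, 85 mm from the tip.
- tool_block: Fixed grey block 52 x 52 x 56 high with a square well 16 x 16 mm in the middle of its top, floor 2 mm above the table; origin at the centre of its underside. With the scraper home, the tip is 6 mm above the block's underside. The scraper's and block's axes agree within about 6 degrees at the start.
- tape_roll: Loose black roll of tape, 58 x 56 x 19 mm, origin at the centre of its underside; to be left alone.
- usb_box: Loose blue converter box, 28 x 55 x 18 mm, origin at the centre of its underside; to be left alone.
- lens_tube: Loose black lens tube, 32 mm across, 52 mm high, standing; origin at the centre of its underside; to be left alone.
Mind the look-alikes: they are no part of the job. Of the things that look like the tool_block, take the one that is farthest to the robot's left at the start. Leave any white look-alike of the scraper alone.

How it is judged:
On the way, in this order (a step that is already met when the one before it is completed fails the run):
1. the scraper's tip is down in the slot, between the end plug and the nut (z of scraper_tip in the frame of rail below 0.06 m and x of scraper_tip in the frame of rail between -0.015 and 0.015 m and y of scraper_tip in the frame of rail above -0.1 m and y of scraper_tip in the frame of t_nut below -0.012 m), for 0.1 s.
2. the nut has been driven to the open end with the scraper's tip in the slot behind it (y of t_nut in the frame of rail above 0.075 m and z of scraper_tip in the frame of rail below 0.065 m and y of scraper_tip in the frame of t_nut between -0.045 and -0.01 m), for 0.05 s.
At the end, for the whole second after the job is handed in: The nut lies at rest inside the tray (origin within its 100 x 100 mm outline, less than 35 mm above the table); the scraper stands at rest in its block, tip within 9 mm of the well's centre line, less than 10 mm above the block's underside, tilted less than 0.1 rad (x of t_nut in the frame of catch_tray between -0.05 and 0.05 m and y of t_nut in the frame of catch_tray between -0.05 and 0.05 m and height (world z) of t_nut below 0.035 m and linear speed of each of t_nut, scraper below 0.02 m/s and horizontal distance between scraper_tip and tool_block below 0.009 m and z of scraper_tip in the frame of tool_block below 0.01 m and angle between scraper's own z axis and vertical below 0.1 rad); the robot touches nothing.
It fails at once if the hand touches the nut (contact force between any of the fingers, the arm and t_nut above 0.5 N).
It fails at once if the shelf is bumped (more than 4 N) by the hand or the scraper (contact force between any of the fingers, the arm, scraper and bridge above 4 N).
It fails at once if the laser, tape roll, converter box or lens tube is moved more than 15 mm (distance of any of laser_module, tape_roll, usb_box, lens_tube from where it was at the start of the episode above 0.015 m).
It also fails if it takes over 59 s, if anything falls off the work surface, if the arm or the gripper's body presses on something with over 40 N, if the wrist force passes 120 N, or if a joint passes its speed limit or range.

### The arm

A 6-joint arm with a two-finger parallel gripper is mounted at the origin on a cart in front of the work surface, level with it; the furniture and walls round the work are solid. World frame = base frame: x ahead of the robot, y to its left, z up, the work surface at z = 0. Lengths are in m, angles in rad, forces in N, time in s.
With the tool pointing down it reaches from about 0.425 to 0.95 m from the base axis. Payload 3.5 kg.
Tool frame: the origin (TCP) lies at the very end of the fingers, on their centre line; the grasp point (between the pads) lies 19 mm behind it; z points along the fingers, y is the direction in which the jaws open and shut (so a half turn about z gives the same grasp; the last joint's range is limited). The gripper opens to 85 mm and grips with 20 to 120 N. Pads are 22 mm wide; open, the fingers measure 114 mm over their backs; the gripper's body (76 mm by 85 mm) begins 54 mm behind the grasp point. The pads swing forward as they close: fully open they stand 13 mm farther back than shut.
Start: joints at [-1.392, 0.286, 1.577, -0, 1.279, -0.15], TCP at [0.218, -0.639, 0.231] pointing down, gripper open.
Joint ranges: [-2.77, 2.77], [-0.9, 2.22], [0.21, 2.48], [-1.53, 4.67], [0.24, 2.81], [-2.84, 2.84]. Speed limits (rad/s): [2.79, 2.79, 3.14, 3.14, 3.14, 3.14].

### API

Orientations are given as a unit quaternion [x, y, z, w].
In Python, from plant import ctrl, eyes, ticket gives the robot as it stands.
- The arm moves only by the tool send_rows, never from a script. Its arguments are lists of equal length, an entry for each row: "translation": the shift along the tool's x, y, z in units of 30 mm (1.0 is 30 mm), a list of three; "rotation": the turn, a rotation vector about the tool's x, y, z in units of 5 degrees (1.0 is 5 degrees), a list of three; "grip": the finger opening in mm, from 0 to 85.4. A call has 1 to 5 rows; each row shifts and turns the commanded pose from where the row before left it, along the tool's axes as they then stand; what a row does not reach is not made up. A row lasts 1/8 s, in which the tool goes at most 62.5 mm and 10.7 degrees, less where a joint would pass 70% of its speed; a pose out of reach is approached as far as the arm can. A call is refused whole if a number of a shift passes 1 or a number of a turn 1, either way. A call with a gripper value outside its range is refused whole. The fingers move at their own pace and stop on an object; "squeeze" is the grip in N (left out, the last holds). Time passes only in rows, so rows that do not move let the fingers close. It gives the time, the measured TCP pose, the force and the opening at its end, in the units of the state.
- ctrl.get_state(): the state, without advancing time (a new reading comes with each control period).
- eyes.read_camera(name): name is "scene" or "side" or "wrist"; returns a dict with "image" (400x640x3 uint8, blue, green, red), "mtx" (3x3 intrinsics, pixels), "xyz" and "orientation" of the camera in the world; the wrist camera has in their place "hand_eye" (4x4, takes a point from camera to tool coordinates, whose origin is the TCP and whose axes are the flange's). Camera axes: x right, y down, z forward; pixel columns grow to the right and rows downward; lengths in m; the calibration is good to about 2 mm. The wrist camera is an equidistant fisheye: a pixel r from the principal point sees the ray r / f radians off the axis. A picture is of the moment at which its call begins: read the wrist's pose just before it. There is no depth.
- ticket.sign_off(): hands the job in, once; it reports no verdict.
The state is a dict: "time": time; "qpos": joint angles; "dq": joint speeds; "joint_efforts": joint torques, N m; "eef_pos": TCP position; "tcp_rot": TCP orientation; "contact_force": force on the tool from outside, world axes, zero at the start; "wrist_torque": the same for the moment, N m; "opening": opening from 0.0 (shut) to 1.0 (fully open).
Only numpy, scipy, OpenCV 4.12 (cv2) and the standard library are available. Lean on these libraries where they do the work, as an engineer would, in place of code of your own. Each camera call takes 0.05 s, during which the arm holds its last target. There are 200 camera calls.

## Working session

There is one attempt and no reset: what is moved stays moved. The work goes in short steps, Python scripts to look and compute and a tool call to move; the robot and the scene stay as the last step left them, time stands still between calls to the robot, and variables do not carry over. Pictures are saved under pics/ and viewed, about 8 in all and at most 12, crops included, and the job is handed in when it is done.

Besides the shell and the picture viewer there is one more tool, called after "Request:" by a JSON object that holds its "api" and its "payload". send_rows: Moves the arm, as the interface text tells. Its arguments: {"type":"object","properties":{"translation":{"type":"array"},"rotation":{"type":"array"},"grip":{"type":"array"},"squeeze":{"type":"number"}},"required":["translation","rotation","grip"]}

```bash
mkdir -p pics; ls
cat > h.py <<'E'
import numpy as np, cv2
from scipy.spatial.transform import Rotation as R
from plant import ctrl, eyes, ticket
def shot(n,fn=None):
    s=ctrl.get_state(); c=eyes.read_camera(n)
    if fn: cv2.imwrite('pics/'+fn,c['image'])
    c['s']=s; return c
E
python3 - <<'E'
from h import *
import pickle
for n in ['scene','side','wrist']:
    c=shot(n,n+'0.png'); pickle.dump(c,open(n+'0.pkl','wb'))
    print(n,{k:np.round(v,4).tolist() for k,v in c.items() if k not in('image','s')})
print(c['s'])
E
```

```text
pics
scene {'mtx': [[504.2226, 0.0, 315.409], [0.0, 504.2226, 197.4905], [0.0, 0.0, 1.0]], 'xyz': [0.0089, 0.7944, 1.1426], 'orientation': [-0.2387, 0.8939, -0.3678, 0.0932]}
side {'mtx': [[464.3916, 0.0, 322.2434], [0.0, 464.3916, 200.3713], [0.0, 0.0, 1.0]], 'xyz': [0.3776, 1.0611, 0.8729], 'orientation': [-0.0357, 0.8755, -0.4807, 0.0328]}
wrist {'mtx': [[309.7069, 0.0, 324.1822], [0.0, 309.7069, 197.2513], [0.0, 0.0, 1.0]], 'hand_eye': [[0.0005, -0.9588, -0.284, 0.0711], [1.0, 0.0007, -0.0008, 0.0002], [0.0009, -0.284, 0.9588, -0.143], [0.0, 0.0, 0.0, 1.0]]}
{'time': 0.1, 'qpos': array([-1.39197665e+00,  2.87120994e-01,  1.57804953e+00, -1.84059444e-05,
        1.27859321e+00, -1.49978373e-01]), 'dq': array([ 0.00065518, -0.0012635 , -0.00257672, -0.00073942, -0.00051351,
        0.00081564]), 'joint_efforts': array([ 9.42754559e-04, -4.07291687e+01, -2.93700027e+01, -1.66619411e-04,
        3.42518397e-03, -2.81498195e-06]), 'eef_pos': array([ 0.21789092, -0.63823045,  0.23004596]), 'tcp_rot': array([ 9.86515872e-01,  1.63662015e-01, -2.44627315e-05, -1.08530060e-03]), 'contact_force': array([-0.25099643, -0.03877292,  0.42732506]), 'wrist_torque': array([-0.00670542,  0.00151702,  0.02145906]), 'opening': 1.0008894314201724}
```

View pics/scene0.png

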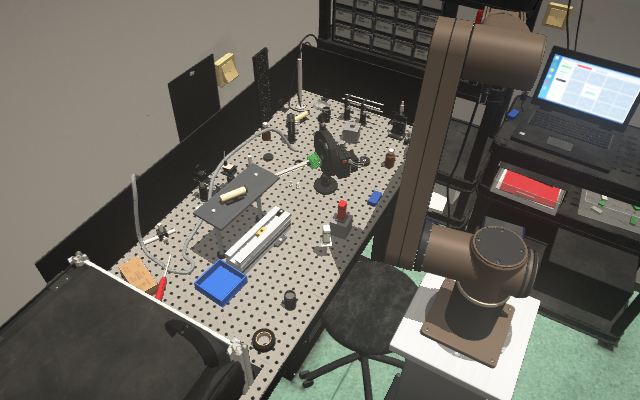

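View pics/side0.png

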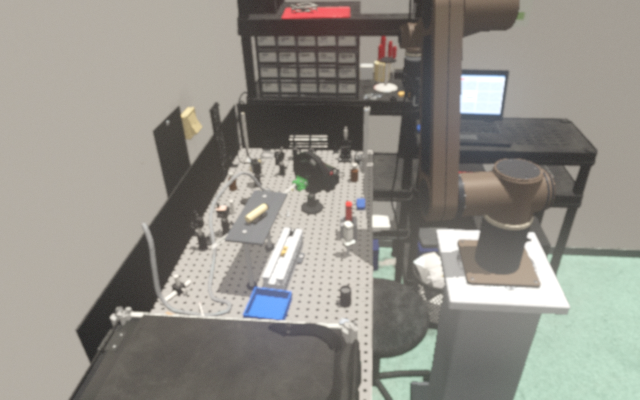

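Scene: red scraper at (342,210), a white one at (326,237), tray (220,282), rail (260,238) with brass nut at about (262,230), shelf (237,195). I'll zoom in on these.

Run:
```python
import cv2,numpy as np
a=cv2.imread('pics/scene0.png'); b=cv2.imread('pics/side0.png')
def z(i,x,y,w,h,W,H): return cv2.resize(i[y:y+h,x:x+w],(W,H),interpolation=cv2.INTER_CUBIC)
t=np.hstack([z(a,310,110,100,150,400,600)[:300] if 0 else z(a,300,180,100,75,400,300), z(a,200,200,100,75,400,300)])
u=np.hstack([z(b,315,190,100,75,400,300) , z(b,240,220,100,75,400,300)])
cv2.imwrite('pics/z1.png',np.vstack([t,u]))
```

```text
(no output)
```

View pics/z1.png

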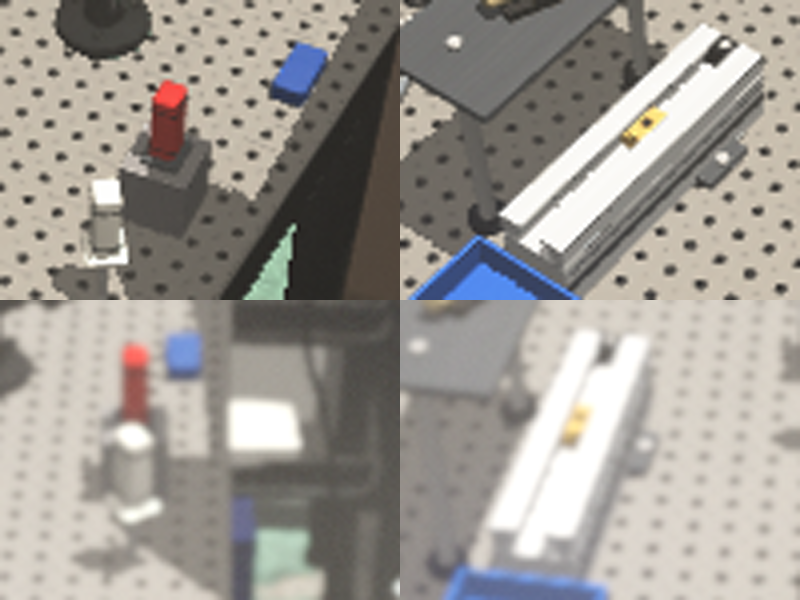

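Left zoom: red scraper sits in the grey block (top corners approx (330,222), (353,217)). The white one at (326,237) stands separately. Right zoom: rail with the plug at the far end, nut in the middle, open end at the tray.

```bash
cat >> h.py <<'E'
def ray(c,uv,pose=None):
    "camera origin and world ray of a pixel"
    uv=np.asarray(uv,float); K=c['mtx']
    x=(uv[0]-K[0,2])/K[0,0]; y=(uv[1]-K[1,2])/K[1,1]
    if 'hand_eye' in c:
        th=np.hypot(x,y); k=np.sin(th)/max(th,1e-9); d=np.array([x*k,y*k,np.cos(th)])
        T=np.eye(4); T[:3,:3]=R.from_quat(c['s']['tcp_rot']).as_matrix(); T[:3,3]=c['s']['eef_pos']
        T=T@c['hand_eye']; return T[:3,3],T[:3,:3]@d
    d=np.array([x,y,1]); d/=np.linalg.norm(d)
    return np.array(c['xyz']),R.from_quat(c['orientation']).apply(d)
def onz(c,uv,z):
    o,d=ray(c,uv); return o+d*(z-o[2])/d[2]
def tri(*rs):
    A=sum(np.eye(3)-np.outer(d,d) for o,d in rs); b=sum((np.eye(3)-np.outer(d,d))@o for o,d in rs)
    p=np.linalg.solve(A,b); return p, [np.linalg.norm(np.cross(p-o,d)) for o,d in rs]
def proj(c,p):
    "world point -> pixel"
    if 'hand_eye' in c:
        T=np.eye(4); T[:3,:3]=R.from_quat(c['s']['tcp_rot']).as_matrix(); T[:3,3]=c['s']['eef_pos']
        T=T@c['hand_eye']; q=T[:3,:3].T@(np.asarray(p)-T[:3,3]); r=np.hypot(q[0],q[1]); th=np.arctan2(r,q[2])
        n=q[:2]/max(r,1e-9)*th
    else:
        q=R.from_quat(c['orientation']).inv().apply(np.asarray(p)-c['xyz']); n=q[:2]/q[2]
    K=c['mtx']; return np.array([K[0,0]*n[0]+K[0,2],K[1,1]*n[1]+K[1,2]])
E
python3 - <<'E'
from h import *
import pickle
S,D,W=[pickle.load(open(n+'0.pkl','rb')) for n in('scene','side','wrist')]
np.set_printoptions(precision=4,suppress=True)
P=dict(nearL=((225,253.7),(262.5,277.5)),nearR=((241,262.5),(277,284)),farR=((291,215),(302,229.5)),farL=((276,206),(284.5,227.5)),redtop=((343,203.7),(348.7,203)),white=((326.5,227),(347.5,224)))
for k,(a,b) in P.items():
    p,e=tri(ray(S,a),ray(D,b)); print(k,p,np.round(e[0],4), 'z65:',onz(S,a,.065),onz(D,b,.065))
print('redtop z.121',onz(S,P['redtop'][0],.121),onz(D,P['redtop'][1],.121))
hsv=cv2.cvtColor(S['image'],cv2.COLOR_BGR2HSV)
m=cv2.inRange(hsv,(105,150,60),(125,255,255)); 
for c in cv2.findContours(m,0,2)[0]:
    if cv2.contourArea(c)>60:
        q=cv2.approxPolyDP(c,4,True)[:,0]; print(q.tolist(),[onz(S,x,.03)[:2].round(3).tolist() for x in q])
for bl in ((330,222.5),(341,229),(353,217),(341,214)): print('block',onz(S,bl,.056))
print('grey cand',onz(S,(352,135),.05), 'tape',onz(S,(263,340),.01),'lens',onz(S,(290,300),.03))
E
```

```text
nearL [0.6354 0.1716 0.0612] 0.0011 z65: [0.632  0.1745 0.065 ] [0.6352 0.1745 0.065 ]
nearR [0.6037 0.1494 0.0194] 0.0021 z65: [0.5774 0.1771 0.065 ] [0.5934 0.1961 0.065 ]
farR [ 0.5581 -0.0414  0.0616] 0.0038 z65: [ 0.5525 -0.0357  0.065 ] [ 0.5606 -0.0412  0.065 ]
farL [ 0.6125 -0.0466  0.0641] 0.0022 z65: [ 0.6096 -0.0441  0.065 ] [ 0.6142 -0.048   0.065 ]
redtop [ 0.424  -0.1072  0.1187] 0.0027 z65: [ 0.4431 -0.1519  0.065 ] [ 0.4295 -0.1941  0.065 ]
white [ 0.4241 -0.0125  0.1102] 0.0011 z65: [ 0.4412 -0.0469  0.065 ] [ 0.4277 -0.0776  0.065 ]
redtop z.121 [ 0.4205 -0.1028  0.121 ] [ 0.4259 -0.1071  0.121 ]
[[219, 259], [195, 283], [222, 300], [245, 275], [221, 260], [242, 273], [241, 279], [219, 266], [199, 285], [195, 282]] [[0.655, 0.178], [0.662, 0.273], [0.568, 0.28], [0.562, 0.186], [0.648, 0.178], [0.573, 0.184], [0.564, 0.202], [0.641, 0.197], [0.648, 0.273], [0.664, 0.271]]
block [ 0.4444 -0.0741  0.056 ]
block [ 0.4054 -0.0681  0.056 ]
block [ 0.3966 -0.1267  0.056 ]
block [ 0.4324 -0.1197  0.056 ]
grey cand [ 0.5749 -0.4745  0.05  ] tape [0.4204 0.3128 0.01  ] lens [0.4162 0.1922 0.03  ]
```

Request:
{"api": "send_rows", "payload": {"translation": [[0, 0, -0.5], [0, 0, -0.5], [0, 0, -0.5], [0, 0, -0.5], [0.42, -1, 0]], "rotation": [[0, 0, 0.95], [0, 0, 0.95], [0, 0, 0.95], [0, 0, 0.95], [0, 0, 0]], "grip": [85, 85, 85, 85, 85]}}

```text
time: 0.78
eef_pos: [0.23, -0.6101, 0.2924]
tcp_rot: [1.0, -0.003, 0.0, 0.001]
contact_force: [0.1, 1.7, 0.1]
opening: 0.995
```

Request:
{"api": "send_rows", "payload": {"translation": [[0.42, -1, 0], [0.42, -1, 0], [0.42, -1, 0], [0.42, -1, 0], [0.42, -1, 0]], "rotation": [[0, 0, 0], [0, 0, 0], [0, 0, 0], [0, 0, 0], [0, 0, 0]], "grip": [85, 85, 85, 85, 85]}}

```text
time: 1.4
eef_pos: [0.2943, -0.4578, 0.2909]
tcp_rot: [1.0, -0.001, -0.0, -0.0]
contact_force: [0.2, 0.3, 0.0]
opening: 0.993
```

Request:
{"api": "send_rows", "payload": {"translation": [[0.42, -1, 0], [0.42, -1, 0], [0.42, -1, 0], [0.42, -1, 0], [0.42, -1, 0]], "rotation": [[0, 0, 0], [0, 0, 0], [0, 0, 0], [0, 0, 0], [0, 0, 0]], "grip": [85, 85, 85, 85, 85]}}

```text
time: 2.02
eef_pos: [0.3577, -0.308, 0.291]
tcp_rot: [1.0, -0.001, -0.0, -0.0]
contact_force: [0.1, 0.3, -0.5]
opening: 1.0
```

Request:
{"api": "send_rows", "payload": {"translation": [[0.42, -1, 0], [0.42, -1, 0], [0.42, -1, 0], [0.42, -1, 0], [0.42, -1, 0]], "rotation": [[0, 0, 0], [0, 0, 0], [0, 0, 0], [0, 0, 0], [0, 0, 0]], "grip": [85, 85, 85, 85, 85]}}

```text
time: 2.65
eef_pos: [0.421, -0.1583, 0.2911]
tcp_rot: [1.0, -0.001, -0.0, -0.0]
contact_force: [0.3, 0.5, 0.5]
opening: 0.999
```

Run:
```python
from h import *
import pickle
c=shot('wrist','w1.png'); pickle.dump(c,open('w1.pkl','wb')); s=c['s']
print(s['time'],s['eef_pos'],R.from_quat(s['tcp_rot']).as_matrix().round(3).tolist(),s['qpos'])
```

```text
2.65 [ 0.42104222 -0.15825189  0.29105193] [[1.0, -0.003, -0.0], [-0.003, -1.0, 0.0], [-0.0, -0.0, -1.0]] [-5.85773490e-01 -2.75162781e-01  2.03225635e+00  7.42431782e-06
  1.38480793e+00  9.87925309e-01]
```

View pics/w1.png

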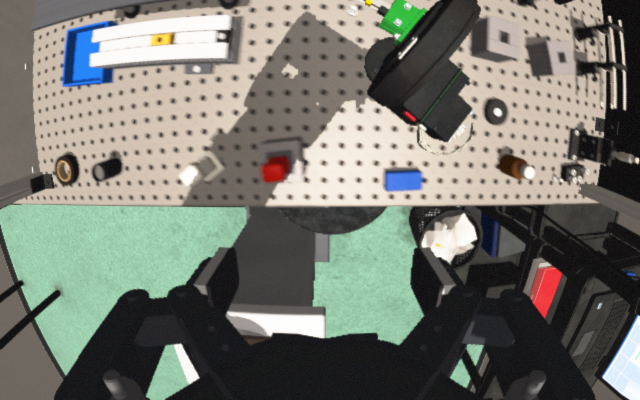

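Wrist view: red scraper in its block at (277,168), white one (200,170), rail (160,45) with nut (161,40), and tray (88,52). Two other grey blocks at (495,40) and (550,55) lie to the right, so the red scraper's own block is leftmost.

Request:
{"api": "send_rows", "payload": {"translation": [[0, -0.9, 0.5], [0, -0.87, 0.5], [0, 0, 0.5], [0, 0, 0.5], [0, 0, 0]], "rotation": [[0, 0, 0], [0, 0, 0], [0, 0, 0], [0, 0, 0], [0, 0, 0]], "grip": [85, 85, 85, 85, 85]}}

```text
time: 3.32
eef_pos: [0.4203, -0.1067, 0.2296]
tcp_rot: [1.0, -0.002, -0.001, -0.001]
contact_force: [-0.4, -0.4, -0.5]
opening: 0.995
```

Run:
```python
from h import *
import pickle
np.set_printoptions(precision=4,suppress=True)
c=shot('wrist','w2.png'); pickle.dump(c,open('w2.pkl','wb')); s=c['s']
print(s['time'],s['eef_pos'])
S,D,W1=[pickle.load(open(n+'.pkl','rb')) for n in('scene0','side0','w1')]
for n,k in (('w1',W1),('w2',c)):
    hsv=cv2.cvtColor(k['image'],cv2.COLOR_BGR2HSV)
    m=cv2.inRange(hsv,(0,150,60),(8,255,255))|cv2.inRange(hsv,(172,150,60),(180,255,255))
    for q in cv2.findContours(m,0,2)[0]:
        if cv2.contourArea(q)>100: print(n,cv2.boundingRect(q),cv2.minAreaRect(q),cv2.contourArea(q))
a=W1['image'][0:100,50:250]; b=c['image']
u=proj(c,(.423,-.105,.08)).astype(int); print(u, proj(c,(.595,.067,.065)))
x0,y0=max(u[0]-50,0),max(u[1]-50,0); print(x0,y0)
A=cv2.resize(a,(800,400),interpolation=2)[:300]
B=cv2.resize(b[y0:y0+100,x0:x0+133],(400,300),interpolation=2)
C=cv2.resize(W1['image'][130:190,240:320],(400,300),interpolation=2)
cv2.imwrite('pics/z2.png',np.vstack([A,np.hstack([B,C])]))
```

```text
3.325 [ 0.4203 -0.1067  0.2296]
w1 (532, 266, 31, 53) ((543.1788330078125, 289.8832092285156), (23.836576461791992, 52.28668975830078), 19.983104705810547) 906.0
w1 (262, 156, 27, 26) ((275.1199645996094, 168.83999633789062), (23.7587890625, 27.15290069580078), 81.8698959350586) 499.0
w2 (546, 274, 40, 55) ((565.55419921875, 301.344482421875), (24.637039184570312, 59.92377471923828), 19.23067283630371) 1050.0
w2 (310, 164, 28, 34) ((323.4329528808594, 180.8963623046875), (32.35643768310547, 26.945295333862305), 83.6598129272461) 758.5
w2 (482, 116, 17, 13) ((490.25, 121.75), (18.384777069091797, 7.77817440032959), 45.0) 106.0
[322 178] [162.1485  23.87  ]
272 128
```

View pics/z2.png

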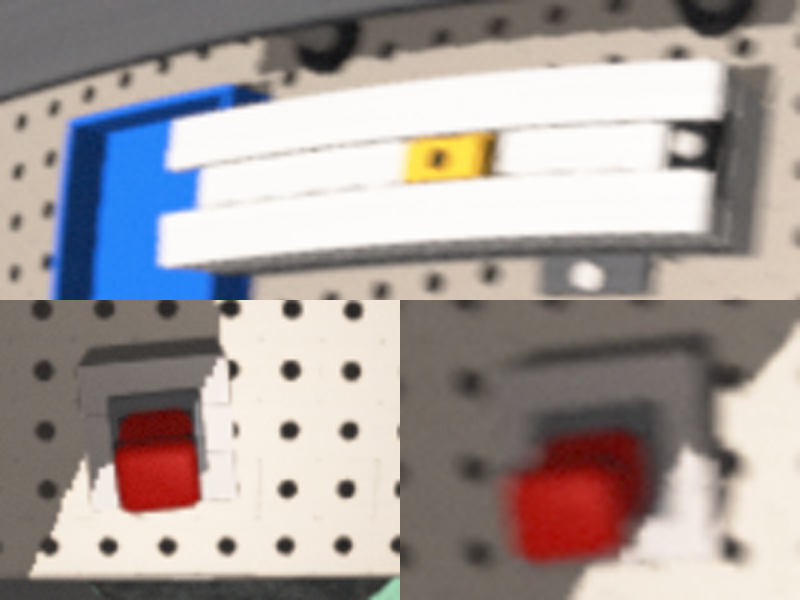

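Zoom: the red handle top corners are clear, with handle and block both turned about 6°. The nut is mid-slot at w1 (162,39), and the plug is at the right end (222,36).

Run:
```python
from h import *
import pickle
np.set_printoptions(precision=4,suppress=True)
S,D,W1,W2=[pickle.load(open(n+'.pkl','rb')) for n in('scene0','side0','w1','w2')]
a=[(310.9,178.7),(337.2,175.7),(338.2,195.7),(312.6,198.7)]; b=[(261.4,165.6),(283.6,164),(285,179.6),(264,182)]
T=np.array([tri(ray(W2,p),ray(W1,q))[0] for p,q in zip(a,b)]); print('top tri',T,T.mean(0))
Q=np.array([onz(W2,p,.121) for p in a]); print('W2@.121',Q,Q.mean(0),'edges',np.linalg.norm(np.roll(Q,-1,0)-Q,axis=1))
Q=np.array([onz(W1,p,.121) for p in b]);print('W1',Q.mean(0), 'scene/side tri',tri(ray(S,(343,203.7)),ray(D,(348.7,203)),ray(W2,np.mean(a,0)),ray(W1,np.mean(b,0))))
for n,p in dict(farL=(92.5,30),nearL=(89.5,67),slotF=(91,42.5),slotN=(90,53.75),farR=(230.5,15.5),nearR=(227.5,58)).items(): print(n,onz(W1,p,.065))
print('nut',[onz(W1,p,.0625)[:2] for p in ((151,34.5),(172.5,33),(172.5,44),(151,45.5))]); print('plug',onz(W1,(217,31),.062),onz(W1,(217,42),.062))
for n,p in dict(farL=(298.6,151.5),farR=(346,146.3)).items(): print('block',onz(W2,p,.056))
```

```text
top tri [[ 0.4368 -0.0967  0.138 ]
 [ 0.4364 -0.1175  0.1269]
 [ 0.4201 -0.1185  0.1281]
 [ 0.4191 -0.0976  0.1334]] [ 0.4281 -0.1076  0.1316]
W2@.121 [[ 0.4327 -0.0959  0.121 ]
 [ 0.4352 -0.1178  0.121 ]
 [ 0.4178 -0.1188  0.121 ]
 [ 0.4152 -0.0971  0.121 ]] [ 0.4252 -0.1074  0.121 ] edges [0.0221 0.0174 0.0219 0.0175]
W1 [ 0.426  -0.1057  0.121 ] scene/side tri (array([ 0.4246, -0.1066,  0.119 ]), [np.float64(0.0031110427512511295), np.float64(0.0023826495170835653), np.float64(0.0008211337354071694), np.float64(0.001569472430422844)])
farL [0.6361 0.1766 0.065 ]
nearL [0.5798 0.1803 0.065 ]
slotF [0.6169 0.1784 0.065 ]
slotN [0.5999 0.1797 0.065 ]
farR [ 0.6131 -0.0452  0.065 ]
nearR [ 0.5581 -0.0423  0.065 ]
nut [array([0.6059, 0.069 ]), array([0.6019, 0.0354]), array([0.5867, 0.035 ]), array([0.5902, 0.0684])]
plug [ 0.5953 -0.0271  0.062 ] [ 0.5808 -0.0274  0.062 ]
block [ 0.4463 -0.0805  0.056 ]
block [ 0.4516 -0.1293  0.056 ]
```

Request:
{"api": "send_rows", "payload": {"translation": [[0.16, 0, 0], [0, 0, 0], [0, 0, 0.9], [0, 0, 0.9], [0, 0, 0.9]], "rotation": [[0, 0, -0.57], [0, 0, -0.57], [0, 0, 0], [0, 0, 0], [0, 0, 0]], "grip": [65, 65, 65, 65, 65]}}

```text
time: 4.0
eef_pos: [0.4266, -0.1073, 0.1506]
tcp_rot: [0.999, 0.048, 0.001, 0.001]
contact_force: [-0.3, 0.5, 0.0]
opening: 0.762
```

Request:
{"api": "send_rows", "payload": {"translation": [[0, 0, 0.9], [0, 0, 0.8], [0, 0, 0.5], [0, 0, 0.3], [0, 0, 0]], "rotation": [[0, 0, 0], [0, 0, 0], [0, 0, 0], [0, 0, 0], [0, 0, 0]], "grip": [65, 65, 65, 65, 65]}}

```text
time: 4.62
eef_pos: [0.426, -0.1065, 0.0753]
tcp_rot: [0.999, 0.048, -0.0, -0.0]
contact_force: [-0.4, -0.1, -0.3]
opening: 0.765
```

Run:
```python
from h import *
import pickle
np.set_printoptions(precision=4,suppress=True)
c=shot('wrist','w3.png'); s=c['s']
print(s['time'],s['eef_pos'],R.from_quat(s['tcp_rot']).as_matrix(),s['contact_force'])
cv2.imwrite('pics/w3c.png',cv2.resize(c['image'][160:400,160:480],(640,480)))
```

```text
4.625 [ 0.426  -0.1065  0.0753] [[ 0.9954  0.0963 -0.0003]
 [ 0.0963 -0.9954  0.0002]
 [-0.0003 -0.0002 -1.    ]] [-0.4476 -0.1484 -0.3357]
```

View pics/w3c.png

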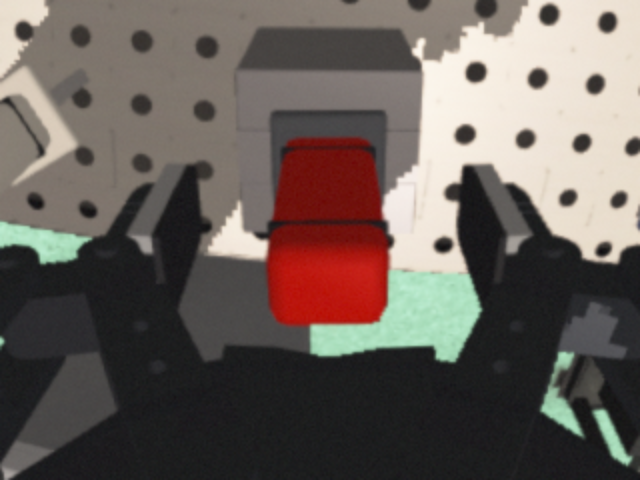

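The handle (centre 328,200) is centred between the fingers (198 and 460) and square to them. I'll close on it.

Request:
{"api": "send_rows", "payload": {"translation": [[0, 0, 0.05], [0, 0, 0], [0, 0, 0], [0, 0, 0], [0, 0, 0]], "rotation": [[0, 0, 0], [0, 0, 0], [0, 0, 0], [0, 0, 0], [0, 0, 0]], "grip": [10, 10, 10, 10, 10], "squeeze": 70}}

```text
time: 5.3
eef_pos: [0.4264, -0.1065, 0.0744]
tcp_rot: [0.999, 0.048, 0.001, 0.0]
contact_force: [-0.5, 1.1, 4.5]
opening: 0.271
```

Request:
{"api": "send_rows", "payload": {"translation": [[0, 0, 0], [0, 0, 0], [0, 0, 0], [0, 0, -0.2], [0, 0, -0.3]], "rotation": [[0, 0, 0], [0, 0, 0], [0, 0, 0], [0, 0, 0], [0, 0, 0]], "grip": [10, 10, 10, 10, 10]}}

```text
time: 5.92
eef_pos: [0.425, -0.1059, 0.0883]
tcp_rot: [0.999, 0.048, -0.001, -0.001]
contact_force: [-0.8, -0.2, -1.1]
opening: 0.267
```

Request:
{"api": "send_rows", "payload": {"translation": [[0, 0, -1], [0, 0, -1], [0, 0, -1], [0, 0, 0], [0, 0, 0]], "rotation": [[0, 0, 0], [0, 0, 0], [0, 0, 0], [0, 0, 0.75], [0, 0, 0.75]], "grip": [10, 10, 10, 10, 10]}}

```text
time: 6.55
eef_pos: [0.4258, -0.1063, 0.1795]
tcp_rot: [1.0, -0.018, 0.0, 0.0]
contact_force: [0.8, 0.3, -0.5]
opening: 0.271
```

Request:
{"api": "send_rows", "payload": {"translation": [[0, 0, 0], [0.8, 0, 0], [0.8, 0, 0], [0.8, 0, 0], [0.8, 0, 0]], "rotation": [[0, 0, 0.75], [0, 0, 0], [0, 0, 0], [0, 0, 0], [0, 0, 0]], "grip": [10, 10, 10, 10, 10]}}

```text
time: 7.18
eef_pos: [0.5218, -0.1158, 0.1787]
tcp_rot: [0.999, -0.05, -0.0, -0.0]
contact_force: [-0.0, -0.0, -0.7]
opening: 0.269
```

Request:
{"api": "send_rows", "payload": {"translation": [[0, -0.87, 0], [0, -0.87, 0], [0, -0.87, 0], [0, -0.87, 0], [0, -0.87, 0]], "rotation": [[0, 0, 0], [0, 0.5, 0], [0, 0.5, 0], [0, 0.5, 0], [0, 0.5, 0]], "grip": [10, 10, 10, 10, 10]}}

```text
time: 7.8
eef_pos: [0.534, 0.0148, 0.1788]
tcp_rot: [0.995, -0.05, 0.087, 0.004]
contact_force: [-0.3, 0.0, -1.4]
opening: 0.271
```

Request:
{"api": "send_rows", "payload": {"translation": [[0, 0, 0], [0, 0, 0], [0, 0, 0], [0, 0, 0], [0, 0, 0]], "rotation": [[0, 1, 0], [0, 1, 0], [0, 1, 0], [0, 1, 0], [0, 0, 0]], "grip": [10, 10, 10, 10, 10]}}

```text
time: 8.43
eef_pos: [0.5325, 0.0143, 0.1774]
tcp_rot: [0.965, -0.048, 0.257, 0.013]
contact_force: [-0.6, 0.4, -1.0]
opening: 0.269
```

```bash
cat >> h.py <<'E'
O=np.array([.5965,.067,0]); psi=np.radians(-5.75)
XR=np.array([np.cos(psi),np.sin(psi),0]); YR=np.array([-np.sin(psi),np.cos(psi),0])
def rail(p): q=np.asarray(p)-O; return np.array([q@XR,q@YR,q[2]])*1000
def tipnow(s): return s['eef_pos']+.0684*R.from_quat(s['tcp_rot']).as_matrix()[:,2]
E
python3 - <<'E'
from h import *
import pickle
np.set_printoptions(precision=4,suppress=True)
c=shot('wrist','w4.png'); s=c['s'];S=shot('scene','s4.png');pickle.dump((c,S),open('4.pkl','wb'))
M=R.from_quat(s['tcp_rot']).as_matrix(); print(s['time'],s['eef_pos'],M,s['contact_force'],s['qpos'])
t=tipnow(s); print('tip rail',rail(t))
g=O+XR*.0065-YR*.058+[0,0,.051]; print('to go tool units',M.T@(g-t)/.03)
print('wrist tip px',proj(c,t),'scene tip px',proj(S,t))
x,y=proj(S,t).astype(int)
A=c['image']; B=cv2.resize(S['image'][y-50:y+50,x-60:x+60],(640,533),interpolation=2)
cv2.imwrite('pics/w4v.png',cv2.resize(A[60:300,120:440],(640,480),interpolation=2)); cv2.imwrite('pics/s4v.png',B); print(x,y)
E
```

```text
8.425 [0.5325 0.0143 0.1774] [[ 0.8635 -0.0994  0.4944]
 [-0.0864 -0.995  -0.0492]
 [ 0.4968 -0.0002 -0.8678]] [-0.5913  0.3584 -1.0264] [-0.1836 -0.2365  2.2764  0.076   0.5846  1.4345]
tip rail [-24.37   -58.759  118.0577]
to go tool units [-0.2175 -0.024   2.4511]
wrist tip px [323.5802 208.8424] scene tip px [277.4452 210.9138]
277 210
```

View pics/w4.png

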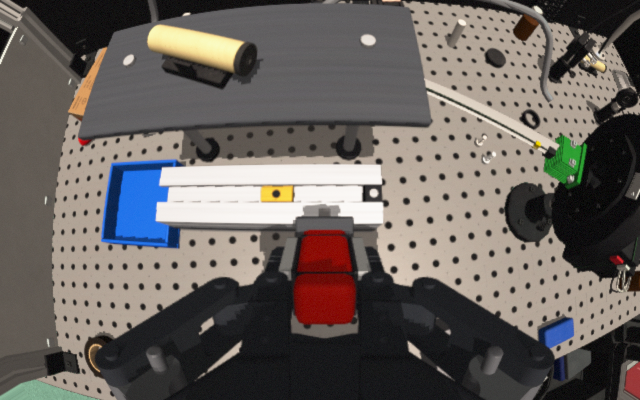

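Wrist view: shank tip at about (322,208) just in front of the slot, nut at (276,193), plug at (373,193), shelf clear above. I'll measure the slot line in this picture from an enlarged crop.

Run:
```python
import cv2
a=cv2.imread('pics/w4.png')[155:235,260:400]
cv2.imwrite('pics/z4.png',cv2.resize(a,(784,448),interpolation=cv2.INTER_CUBIC))
```

```text
(no output)
```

View pics/z4.png

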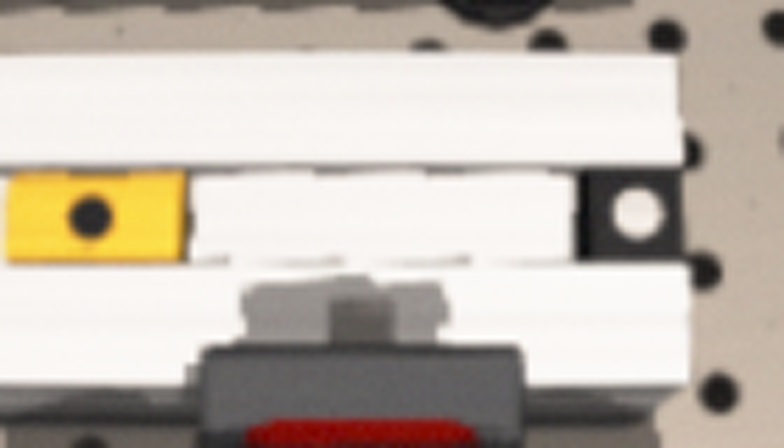

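The shank tip is at (325,208), where it was predicted (324,209). Slot edges are at rows 185 and 201.8, the nut's rear edge at column 293 and the plug face at 363.

Run:
```python
from h import *
import pickle
np.set_printoptions(precision=1,suppress=True)
c,S=pickle.load(open('4.pkl','rb'))
for n,p,z in (('slotfar',(324,185),.065),('slotnear',(324,201.8),.065),('railfar',(324,164.5),.065),('railnear',(324,224.1),.065),('nutrear',(293,193.5),.0625),('plug',(363.2,193.5),.065),('plugendcorner',(381,164.6),.065),('slotfar@270',(270,185.3),.065),('slotnear@270',(270,201.8),.065)): print(n,rail(onz(c,p,z)))
print('tip ray at z118',rail(onz(c,(324.9,209),.118)))
```

```text
slotfar [  8.2 -58.9  65. ]
slotnear [ -7.5 -59.   65. ]
railfar [ 28.1 -58.9  65. ]
railnear [-27.8 -59.   65. ]
nutrear [  0.8 -30.5  62.5]
plug [  0.3 -94.7  65. ]
plugendcorner [  28.4 -112.5   65. ]
slotfar@270 [ 8.  -9.1 65. ]
slotnear@270 [-7.6 -9.8 65. ]
tip ray at z118 [-24.5 -59.7 118. ]
```

Request:
{"api": "send_rows", "payload": {"translation": [[-0.21, 0, 0], [0, 0, 0.5], [0, 0, 0.5], [0, 0, 0.3], [0, 0, 0]], "rotation": [[0, 0, 0], [0, 0, 0], [0, 0, 0], [0, 0, 0], [0, 0, 0]], "grip": [10, 10, 10, 10, 10]}}

```text
time: 9.15
eef_pos: [0.5482, 0.0126, 0.1411]
tcp_rot: [0.965, -0.048, 0.258, 0.013]
contact_force: [0.3, 0.1, -1.7]
opening: 0.272
```

```bash
cat > st.py <<'E'
from h import *
import sys
np.set_printoptions(precision=3,suppress=True)
s=ctrl.get_state(); t=tipnow(s); M=R.from_quat(s['tcp_rot']).as_matrix()
print(s['time'],'tip rail',rail(t),'F',s['contact_force'],'zaxis rail',M[:,2]@XR,M[:,2]@YR,s['opening'])
g=np.array(list(map(float,sys.argv[1:4])))/1000; g=O+XR*g[0]+YR*g[1]+[0,0,g[2]]
print('units',M.T@(g-t)/.03)
E
python3 st.py 6.5 -58 51
```

```text
9.15 tip rail [ -8.536 -58.959  81.805] F [ 0.273  0.095 -1.655] zaxis rail 0.4983177321292659 0.0004281874973298981 0.27171650458092933
units [-0.077 -0.032  1.14 ]
```

Request:
{"api": "send_rows", "payload": {"translation": [[-0.08, 0, 0.2], [0, 0, 0.35], [0, 0, 0.35], [0, 0, 0.24], [0, 0, 0]], "rotation": [[0, 0, 0], [0, 0, 0], [0, 0, 0], [0, 0, 0], [0, 0, 0]], "grip": [10, 10, 10, 10, 10]}}

```text
time: 9.78
eef_pos: [0.5631, 0.0111, 0.1101]
tcp_rot: [0.965, -0.048, 0.258, 0.013]
contact_force: [0.3, 0.2, -0.9]
opening: 0.273
```

```bash
python3 st.py 6.5 75 51
```

```text
9.775 tip rail [  6.459 -58.89   50.794] F [ 0.318  0.191 -0.906] zaxis rail 0.4985010325772913 0.0004590839530828462 0.2728853744557125
units [ 0.007 -4.463 -0.003]
```

Request:
{"api": "send_rows", "payload": {"translation": [[0, -0.3, 0], [0, -0.3, 0], [0, -0.3, 0], [0, -0.3, 0], [0, -0.3, 0]], "rotation": [[0, 0, 0], [0, 0, 0], [0, 0, 0], [0, 0, 0], [0, 0, 0]], "grip": [10, 10, 10, 10, 10]}}

```text
time: 10.4
eef_pos: [0.568, 0.0561, 0.1114]
tcp_rot: [0.965, -0.048, 0.259, 0.013]
contact_force: [0.7, -0.4, -1.6]
opening: 0.275
```

Request:
{"api": "send_rows", "payload": {"translation": [[0, -0.3, 0], [0, -0.3, 0], [0, -0.3, 0], [0, -0.3, 0], [0, -0.3, 0]], "rotation": [[0, 0, 0], [0, 0, 0], [0, 0, 0], [0, 0, 0], [0, 0, 0]], "grip": [10, 10, 10, 10, 10]}}

```text
time: 11.02
eef_pos: [0.5725, 0.1008, 0.1114]
tcp_rot: [0.965, -0.048, 0.259, 0.013]
contact_force: [0.2, -1.1, -0.6]
opening: 0.273
```

```bash
python3 st.py 6.5 75 51
python3 - <<'E'
from h import *
c=shot('wrist','w5.png')
E
```

```text
11.025 tip rail [ 6.921 31.287 52.187] F [ 0.155 -1.082 -0.573] zaxis rail 0.5004092938288388 0.0002372426848837421 0.27259511592954366
units [-0.031 -1.457  0.028]
```

View pics/w5.png

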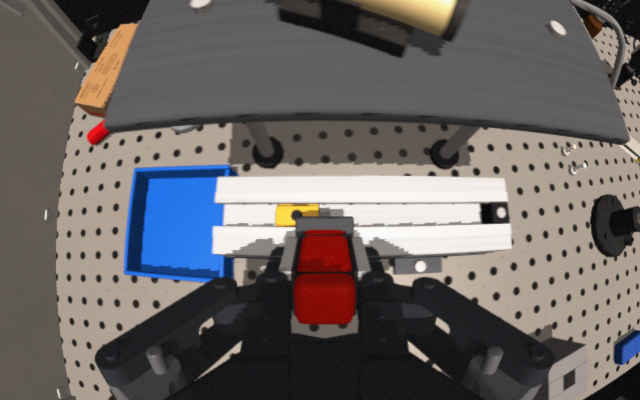

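The nut is at (297,214), just ahead of the tip, and moving down the slot. I'll keep pushing.

Request:
{"api": "send_rows", "payload": {"translation": [[0, -0.3, 0], [0, -0.3, 0], [0, -0.3, 0], [0, -0.3, 0], [0, -0.3, 0]], "rotation": [[0, 0, 0], [0, 0, 0], [0, 0, 0], [0, 0, 0], [0, 0, 0]], "grip": [10, 10, 10, 10, 10]}}

```text
time: 11.7
eef_pos: [0.5769, 0.146, 0.1112]
tcp_rot: [0.965, -0.048, 0.259, 0.013]
contact_force: [-0.5, -1.4, -0.7]
opening: 0.276
```

Request:
{"api": "send_rows", "payload": {"translation": [[0, -0.25, 0], [0, -0.25, 0], [0, -0.25, 0], [0, -0.2, 0], [0, 0, 0]], "rotation": [[0, 0, 0], [0, 0, 0], [0, 0, 0], [0, 0, 0], [0, 0, 0]], "grip": [10, 10, 10, 10, 10]}}

```text
time: 12.32
eef_pos: [0.5795, 0.1743, 0.111]
tcp_rot: [0.965, -0.048, 0.258, 0.013]
contact_force: [0.4, 0.2, -1.1]
opening: 0.274
```

```bash
cat > nut.py <<'E'
from h import *
np.set_printoptions(precision=1,suppress=True)
for n,f in (('scene','sN.png'),('side','dN.png'),('wrist','wN.png')):
    c=shot(n,f); m=cv2.inRange(cv2.cvtColor(c['image'],cv2.COLOR_BGR2HSV),(15,140,90),(32,255,255))
    for q in cv2.findContours(m,0,2)[0]:
        if cv2.contourArea(q)>8:
            u=np.array(cv2.minAreaRect(q)[0]); print(n,u,cv2.contourArea(q),'rail@z10',rail(onz(c,u,.010)),'@60',rail(onz(c,u,.06)))
E
python3 st.py 6.5 110 51; python3 nut.py
```

```text
12.325 tip rail [  6.534 105.134  51.721] F [ 0.397  0.218 -1.113] zaxis rail 0.49981616264902023 0.0007404739193863329 0.2740671908434329
units [-0.013 -0.162  0.02 ]
wrist [267.7 241.6] 891.0 rail@z10 [-13.8 152.4  10. ] @60 [-18.3 143.1  60. ]
wrist [161.4  51.8] 2682.0 rail@z10 [206.  301.6  10. ] @60 [159.4 263.7  60. ]
```

View pics/wN.png

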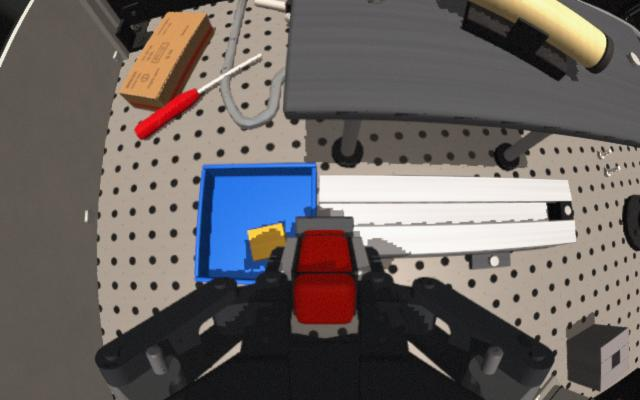

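The nut lies in the tray at (266,241). I'll withdraw along the tool axis and go back to the block.

Request:
{"api": "send_rows", "payload": {"translation": [[0, 0, -0.5], [0, 0, -0.6], [0, 0, -0.7], [0, 0, -0.7], [0, 0, 0]], "rotation": [[0, 0, 0], [0, 0, 0], [0, 0, 0], [0, 0, 0], [0, 0, 0]], "grip": [10, 10, 10, 10, 10]}}

```text
time: 13.1
eef_pos: [0.5429, 0.1779, 0.179]
tcp_rot: [0.964, -0.048, 0.261, 0.012]
contact_force: [-0.0, -0.2, -0.6]
opening: 0.269
```

Request:
{"api": "send_rows", "payload": {"translation": [[0, 0.8, 0], [0, 0.8, 0], [0, 0.8, 0], [0, 0.8, 0], [0, 0.8, 0]], "rotation": [[0, -1, 0], [0, -1, 0], [0, -1, 0], [0, -1, 0], [0, -1, 0]], "grip": [10, 10, 10, 10, 10]}}

```text
time: 13.72
eef_pos: [0.5302, 0.0571, 0.1757]
tcp_rot: [0.998, -0.05, 0.042, 0.002]
contact_force: [0.0, -0.4, -1.6]
opening: 0.276
```

Request:
{"api": "send_rows", "payload": {"translation": [[0, 1, 0], [0, 1, 0], [0, 1, 0], [0, 1, 0], [0, 1, 0]], "rotation": [[0, -0.97, 0], [0, 0, 0], [0, 0, -0.75], [0, 0, -0.75], [0, 0, -0.75]], "grip": [10, 10, 10, 10, 10]}}

```text
time: 14.35
eef_pos: [0.521, -0.0926, 0.1754]
tcp_rot: [0.999, 0.049, 0.001, 0.0]
contact_force: [-0.2, -0.3, -0.7]
opening: 0.269
```

```bash
cat > home.py <<'E'
from h import *
np.set_printoptions(precision=4,suppress=True)
s=ctrl.get_state(); M=R.from_quat(s['tcp_rot']).as_matrix()
Mh=R.from_quat([.999,.048,0,0]).as_matrix()
print(s['time'],s['eef_pos'],s['contact_force'],s['opening'])
print('xy->home units',M.T@(np.array([.4262,-.1065,.0744])-s['eef_pos'])/.03,'rot units',np.degrees(R.from_matrix(M.T@Mh).as_rotvec())/5)
E
python3 home.py
```

```text
14.35 [ 0.521  -0.0926  0.1754] [-0.2469 -0.3363 -0.6957] 0.2685352692360645
xy->home units [-3.1981  0.1498  3.3585] rot units [ 0.005  -0.0254  0.0278]
```

Request:
{"api": "send_rows", "payload": {"translation": [[-0.8, 0.15, 0], [-0.8, 0, 0], [-0.8, 0, 0], [-0.8, 0, 0], [0, 0, 0]], "rotation": [[0, 0, 0], [0, 0, 0], [0, 0, 0], [0, 0, 0], [0, 0, 0]], "grip": [10, 10, 10, 10, 10]}}

```text
time: 14.98
eef_pos: [0.4252, -0.1052, 0.1751]
tcp_rot: [0.999, 0.048, 0.001, 0.0]
contact_force: [0.1, -0.3, -0.8]
opening: 0.267
```

```bash
python3 home.py
python3 - <<'E'
from h import *
c=shot('wrist'); print(proj(c,tipnow(c['s'])),proj(c,(.424,-.107,.056)))
cv2.imwrite('pics/w7.png',cv2.resize(c['image'][90:290,220:430],(630,600),interpolation=2))
E
```

```text
14.975 [ 0.4252 -0.1052  0.1751] [ 0.1031 -0.3164 -0.8368] 0.26739936254445595
xy->home units [0.0209 0.0445 3.3579] rot units [ 0.0041 -0.0265 -0.0089]
[323.79656553 208.52149445] [325.75656421 191.87945559]
```

View pics/w7.png

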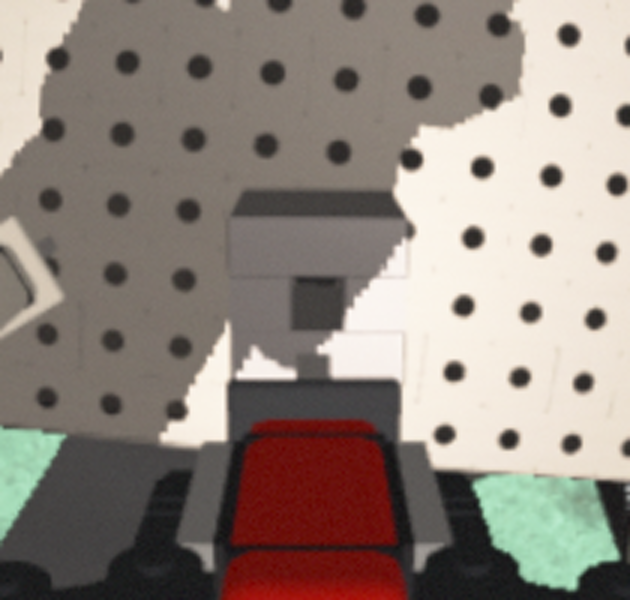

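The well is centred at about (318,303) in the crop, and the tip at (314,352) lies where predicted. It needs a shift of only about 1 mm, then I'll descend.

Request:
{"api": "send_rows", "payload": {"translation": [[0.01, 0.035, 0.6], [0, 0, 0.6], [0, 0, 0.4], [0, 0, 0.4], [0, 0, 0.4]], "rotation": [[0, 0, 0], [0, 0, 0], [0, 0, 0], [0, 0, 0], [0, 0, 0]], "grip": [10, 10, 10, 10, 10]}}

```text
time: 15.65
eef_pos: [0.4272, -0.1063, 0.1033]
tcp_rot: [0.999, 0.048, 0.002, 0.0]
contact_force: [0.1, -0.3, -1.1]
opening: 0.271
```

Request:
{"api": "send_rows", "payload": {"translation": [[0, 0, 0.4], [0, 0, 0.3], [0, 0, 0.15], [0, 0, 0.05], [0, 0, 0]], "rotation": [[0, 0, 0], [0, 0, 0], [0, 0, 0], [0, 0, 0], [0, 0, 0]], "grip": [10, 10, 10, 10, 10]}}

```text
time: 16.27
eef_pos: [0.427, -0.1063, 0.077]
tcp_rot: [0.999, 0.048, 0.002, 0.0]
contact_force: [-0.8, 0.7, -0.9]
opening: 0.271
```

```bash
python3 home.py
```

```text
16.275 [ 0.427  -0.1063  0.077 ] [-0.8465  0.7351 -0.9193] 0.27147384772556404
xy->home units [-0.0283  0.004   0.0877] rot units [ 0.0089 -0.0344  0.0067]
```

2.6 mm left; I'll seat it gently, then release and lift.

Request:
{"api": "send_rows", "payload": {"translation": [[-0.03, 0, 0.05], [0, 0, 0.03], [0, 0, 0], [0, 0, 0], [0, 0, 0]], "rotation": [[0, -0.03, 0], [0, 0, 0], [0, 0, 0], [0, 0, 0], [0, 0, 0]], "grip": [10, 10, 10, 30, 40]}}

```text
time: 16.9
eef_pos: [0.4261, -0.1064, 0.0746]
tcp_rot: [0.999, 0.048, 0.0, 0.0]
contact_force: [0.2, 0.4, 0.2]
opening: 0.465
```

Request:
{"api": "send_rows", "payload": {"translation": [[0, 0, 0], [0, 0, 0], [0, 0, 0], [0, 0, -0.3], [0, 0, -0.6]], "rotation": [[0, 0, 0], [0, 0, 0], [0, 0, 0], [0, 0, 0], [0, 0, 0]], "grip": [65, 65, 65, 65, 65]}}

```text
time: 17.52
eef_pos: [0.4254, -0.106, 0.1015]
tcp_rot: [0.999, 0.048, -0.001, -0.0]
contact_force: [-0.3, -0.9, -0.5]
opening: 0.763
```

Request:
{"api": "send_rows", "payload": {"translation": [[0, 0, -0.9], [0, 0, -0.9], [0, 0, -0.9], [0, 0, -0.9], [0, 0, 0]], "rotation": [[0, 0, 0], [0, 0, 0], [0, 0, 0], [0, 0, 0], [0, 0, 0]], "grip": [65, 65, 65, 65, 65]}}

```text
time: 18.15
eef_pos: [0.4274, -0.1069, 0.2124]
tcp_rot: [0.999, 0.048, 0.003, 0.002]
contact_force: [-0.1, 0.6, -0.3]
opening: 0.76
```

```bash
python3 nut.py; python3 home.py
python3 - <<'E'
import cv2,numpy as np
a=cv2.imread('pics/sN.png');b=cv2.imread('pics/wN.png');d=cv2.imread('pics/dN.png')
print([ (cv2.boundingRect(q)) for q in cv2.findContours(cv2.inRange(cv2.cvtColor(b,40),(0,150,60),(8,255,255)),0,2)[0] if cv2.contourArea(q)>100])
z=lambda i,x,y,w,h:cv2.resize(i[y:y+h,x:x+w],(400,300),interpolation=2)
cv2.imwrite('pics/zf.png',np.vstack([np.hstack([z(b,240,110,160,120),z(a,300,170,80,60)]),np.hstack([z(a,180,190,120,90),z(b,0,0,240,180)])]))
E
```

```text
wrist [88.7 31.1] 124.5 rail@z10 [-15.1 162.7  10. ] @60 [-25.  113.2  60. ]
18.3 [ 0.4253 -0.1059  0.2082] [ 0.3468 -1.2143 -0.5774] 0.759390357619212
xy->home units [0.0359 0.0259 4.4609] rot units [-0.0057  0.0185  0.0068]
[(540, 302, 21, 35), (310, 176, 29, 36)]
```

View pics/zf.png

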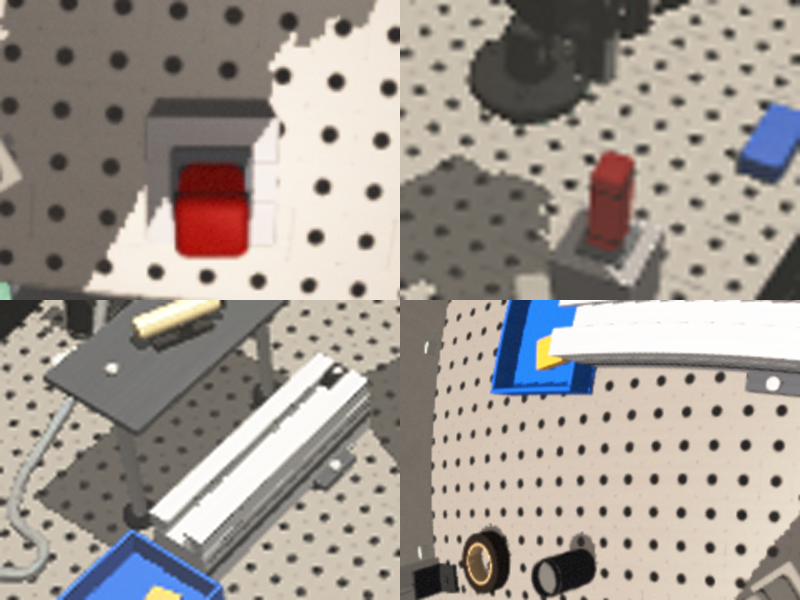

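The scraper stands seated in its block, the nut lies in the tray, the slot is empty, and the hand is clear.

```bash
python3 -c "
from plant import ticket; print(ticket.sign_off())"
```

```text
the job is handed in; nothing more can be done
None
```

The job is handed in at about 18 s of the 59 s allowed. The nut is out of the slot and in the blue tray, and the red scraper is back in its own block.

- **What I did:** I gripped the scraper across its handle and leaned it 30° back from the shelf. I put the tip into the slot at rail y ≈ -59 mm, between the plug and the nut's rear edge at -30 mm. I then pushed along the slot until the nut dropped off the open end.
- **Last pictures:** The nut is in the tray, roughly at rail x = -15 mm, y = 155–163 mm. The slot is empty, and the scraper is upright with its flange on the block. The hand is open and about 90 mm above the scraper's handle.
- **Forces:** Readings were within 1–2 N throughout the push and placing, with one 4.5 N reading while closing on the handle. I saw no sign of contact with the shelf. The laser, tape roll, converter box and lens tube look undisturbed, but I judged that by eye and did not measure them.
- **Disagreements:** Finding the handle top from the two wrist views gave a height of 132 mm. The scene and side pair gave 119 mm, and the text's dimensions give 121 mm. I put the wrist figure down to reading blurred corners and worked with 121 mm. The slot and tip positions agreed to within about 1 mm.

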